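Nudge a copper blank into its nest and swing the keeper over it

ROBOT

A 6-joint arm with a two-finger parallel gripper is mounted at the origin on the work surface; the furniture and walls round the work are solid. World frame = base frame: x ahead of the robot, y to its left, z up, the work surface at z = 0. Lengths are in mm, angles in rad, forces in N, time in s.
With the tool pointing down it reaches from about 275 to 1000 mm from the base axis. Payload 8.4 kg.
Tool frame: the origin (TCP) lies where the fingers leave the gripper's body, on its centre line; the fingertips stand 73 mm ahead of it and the grasp point (between the pads) lies 54 mm ahead of it; z points along the fingers, x is the direction in which the jaws open and shut, and the axes are right-handed (so a half turn about z gives the same grasp; the last joint's range is limited). The gripper opens to 85 mm and grips with 20 to 120 N. Pads are 22 mm wide; open, the fingers measure 114 mm over their backs; the gripper's body (76 mm by 85 mm) begins 54 mm behind the grasp point. The pads swing forward as they close: fully open they stand 13 mm farther back than shut.
Start: joints at [1.293, 0.353, 1.633, -0, 1.155, -0.002], TCP at [170.197, 601.383, 303.881] pointing down, gripper open.
Joint ranges: [-2.63, 2.63], [-0.92, 2.1], [0.06, 2.66], [-1.3, 4.44], [0, 2.69], [-3.02, 3.02]. Speed limits (rad/s): [2.22, 2.22, 2.79, 3.14, 3.14, 3.14].

INTERFACE

Orientations are given as a 3x3 rotation matrix whose columns are the frame's x, y, z axes.
In Python, from bench import read_state, camera, calibration, hand_in gives the robot as it stands. The module is installed in compiled form; this text tells all that it offers.
- The arm moves only by the tool step_arm, never from a script. Its argument "series" is a list of rows, each a list of 4 numbers: the shift along the tool's x, y, z in units of 25 mm (1.0 is 25 mm), then the turn about the tool's z in units of 5 degrees (1.0 is 5 degrees). In form: [[x, y, z, spin], ...]. A call has 1 to 12 rows; each row is the pose to reach, as a shift and turn from the pose measured when the call began, along the tool's axes at that moment; what a row does not reach only later rows make up. A row lasts 1/12 s, in which the tool goes at most 41.7 mm and 7.16 degrees, less where a joint would pass 70% of its speed; a pose out of reach is approached as far as the arm can. A call with a gripper value outside its range is refused whole. "grip" is the finger opening in mm, from 0 to 85.4, set as the call begins (left out, the last holds). The fingers move at their own pace and stop on an object; the grip force is fixed at half the most. Time passes only in rows, so rows that repeat a pose let the fingers close. It gives the time, the measured TCP pose, the force and the opening at its end, in the units of the state.
- read_state(): the state, without advancing time (a new reading comes with each control period).
- camera(name): name is "side" or "top" or "wrist"; returns the picture (480x640x3 uint8, red, green, blue); there is no depth.
- calibration(name): a dict with "fx", "fy", "cx", "cy" (pixels), "camera_from_world" (4x4, takes a point from world to camera coordinates). Camera axes: x right, y down, z forward; pixel columns grow to the right and rows downward; lengths in mm; the calibration is good to about 2 mm. A picture is of the moment at which its call begins: read the wrist's pose just before it. calibration takes no time and is no camera call; for the wrist camera it gives the pose at the moment of the call.
- hand_in(): hands the job in, once; it reports no verdict.
The state is a dict: "clock": time; "joints": joint angles; "joint_velocities": joint speeds; "joint_efforts": joint torques, N m; "position": TCP position; "tool_rot": TCP orientation; "force": force on the tool from outside, world axes, zero at the start; "torque": the same for the moment, N m; "gripper_width": finger opening in mm.
Only numpy, scipy, OpenCV 4.12 (cv2) and the standard library are available. Lean on these libraries where they do the work, as an engineer would, in place of code of your own. Each camera call takes 0.05 s, during which the arm holds its last target. There are 200 camera calls.

TASK

Load the nest plate for the press: with the fingertips, push the loose copper blank across the top of the steel plate until it drops into the round recess and lies flat at the bottom. Then push the keeper bar by its upright pin round over the blank until it meets its stop. Only push: do not lift the blank off the plate or push it over the plate's edge, leave the pliers, steel cup and brick where they are, and finish clear of everything.

Things in the scene. Friction and masses are not known exactly. Their poses are not given: they have to be found in the camera images.
- nest_plate: Bare steel plate 160 (its x) x 200 (its y) x 22 mm thick (z up), fixed flat on the bench. Origin: centre of its underside, straight below the recess's centre; its top is 22 mm higher. The recess is in its middle; the keeper is mounted on its +x half and opens towards its -y side; the blank starts on its +y half.
- pocket (a point): Centre of the mouth of the round recess, level with the plate's top. The recess is 28 mm in diameter and 7 mm deep with a flat, darker floor and a plain square edge, no raised rim.
- blank: Loose copper disc, dark brown, 24 mm in diameter, 6 mm thick, about 22 g, lying flat on the plate's top. Origin: centre of its underside. It slides when pushed on its edge. Seated, its underside is 7 mm and its upper face 1 mm below the plate's top.
- pivot (a point): The keeper's vertical pivot axis, level with the plate's top, 42 mm from the recess's centre towards plate +x; its screw head ends 12 mm above the plate. The keeper is a flat aluminium bar 94 x 15 x 6 mm, from 21 mm behind the pivot to 73 mm before it, 2 to 8 mm above the plate: it passes over a seated blank, not over one that stands out of the recess.
- keeper (a joint): Angle (rad) of the keeper bar about the pivot. 0 = closed against its stop, the bar pointing from the pivot to plate -x, right across the recess. It grows as the bar opens, counter-clockwise seen from above, so that the bar then points towards plate -y; at most 1.5. Light friction (about 1 N at the pin), no spring: it stays where it is left.
- pin (a point): Upright round steel pin on the keeper near its free end, 12 mm in diameter, 64 mm from the pivot axis, made to be pushed. It stands from 8 to 32 mm above the plate's top; this point is on its axis 22 mm above the plate's top. It moves with the keeper.
- pliers: Bystander: flat-nose pliers with blue handles, 146 x 42 x 12 mm, lying on the bench; origin at the centre of the underside. Loose; leave alone.
- cup: Bystander: turned steel cup, 56 mm in diameter, 18 mm high, on the bench; origin at the centre of the underside. Not the recess. Loose; leave alone.
- brick: Bystander: piece of charcoal brick, 100 x 39 x 25 mm, on the bench; origin at the centre of the underside. Loose; leave alone.

How it is judged (in metres and radians):
On the way, in this order (a step that is already met when the one before it is completed fails the run):
1. the blank lies in the recess while the keeper is still open (horizontal distance between blank and pocket below 0.004 m and z of blank in the frame of pocket below -0.0055 m and angle between blank's own z axis and vertical below 0.1 rad and value of joint keeper above 0.4 rad), for 0.2 s.
2. the keeper is closed over the blank (value of joint keeper below 0.1 rad), for 0.2 s.
At the end, for the whole second after the job is handed in: The blank lies flat (within 0.1 rad) and at rest on the floor of the recess: centre within 4 mm of the recess's centre, underside at least 5.5 mm below the plate's top; the keeper is within 0.1 rad of its closed stop (horizontal distance between blank and pocket below 0.004 m and z of blank in the frame of pocket below -0.0055 m and angle between blank's own z axis and vertical below 0.1 rad and linear speed of blank below 0.02 m/s and value of joint keeper below 0.1 rad); the robot touches nothing.
It fails at once if the blank is lifted off the plate (underside centre more than 10 mm above the plate's top) (z of blank in the frame of pocket above 0.01 m).
It fails at once if the blank falls off the plate (z of blank in the frame of pocket below -0.0095 m).
It fails at once if the pliers are moved by more than 20 mm (distance of pliers from where it was at the start of the episode above 0.02 m).
It fails at once if the steel cup is moved by more than 20 mm (distance of cup from where it was at the start of the episode above 0.02 m).
It fails at once if the brick is moved by more than 20 mm (distance of brick from where it was at the start of the episode above 0.02 m).
It also fails if it takes over 48 s, if anything falls off the work surface, if the arm or the gripper's body presses on something with over 40 N, if the wrist force passes 120 N, or if a joint passes its speed limit or range.

## Working session

There is one attempt and no reset: what is moved stays moved. The work goes in short steps, Python scripts to look and compute and a tool call to move; the robot and the scene stay as the last step left them, time stands still between calls to the robot, and variables do not carry over. Pictures are saved under pics/ and viewed, about 8 in all and at most 12, crops included, and the job is handed in when it is done.

Besides the shell and the picture viewer there is one more tool, called after "Call:" as name(argument=value, ...), one argument or row to a line, values as JSON. step_arm: Moves the arm, as the interface text tells. Its arguments: {"type":"object","properties":{"series":{"type":"array"},"grip":{"type":"number"}},"required":["series"]}

```bash
mkdir -p pics
cat > h.py <<'E'
import numpy as np, cv2
from bench import read_state, camera, calibration
def px(name,p):
    c=calibration(name);q=np.array(c["camera_from_world"])@np.r_[p,1];return np.array([c["fx"]*q[0]/q[2]+c["cx"],c["fy"]*q[1]/q[2]+c["cy"]])
def ray(name,uv,z,c=None):
    c=c or calibration(name);T=np.array(c["camera_from_world"]);R=T[:3,:3];o=-R.T@T[:3,3]
    d=R.T@np.array([(uv[0]-c["cx"])/c["fx"],(uv[1]-c["cy"])/c["fy"],1]);return o+d*(z-o[2])/d[2]
def snap(name,f):
    im=camera(name)[:,:,::-1].copy();cv2.imwrite(f"pics/{f}.png",im);return im
E
python3 - <<'E'
from h import *
s=read_state();print(s["clock"],s["position"],np.round(s["tool_rot"],3).tolist(),s["gripper_width"])
for n in("top","side","wrist"):
    snap(n,n+"0");c=calibration(n);T=np.array(c["camera_from_world"]);print(n,c["fx"],c["cx"],c["cy"],(-T[:3,:3].T@T[:3,3]).round(),T[:3,:3].round(2).tolist())
E
```

```text
0.0 [170.08007877 600.99847703 303.15544066] [[0.272, 0.962, -0.0], [0.962, -0.272, -0.001], [-0.001, 0.0, -1.0]] 85.03310552057783
top 584.324088060418 320.07761196471876 239.83521916228779 [ 376.   -3. 1086.] [[0.0, -1.0, -0.02], [-0.99, -0.0, -0.15], [0.15, 0.02, -0.99]]
side 474.1043906984646 318.41974463935605 248.86815919584893 [ 396. -479.  876.] [[0.96, -0.28, -0.01], [-0.25, -0.81, -0.53], [0.14, 0.51, -0.85]]
wrist 363.06220464428884 320.9906990044401 240.42445484864234 [108. 619. 373.] [[0.27, 0.96, -0.0], [0.93, -0.26, 0.26], [0.25, -0.07, -0.97]]
```

View pics/top0.png

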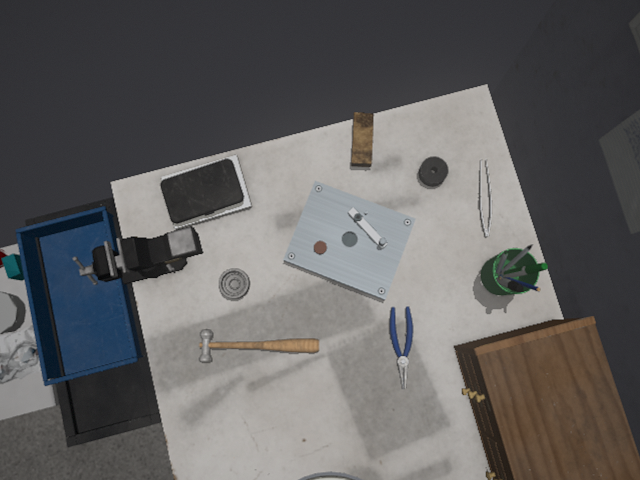

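View pics/wrist0.png

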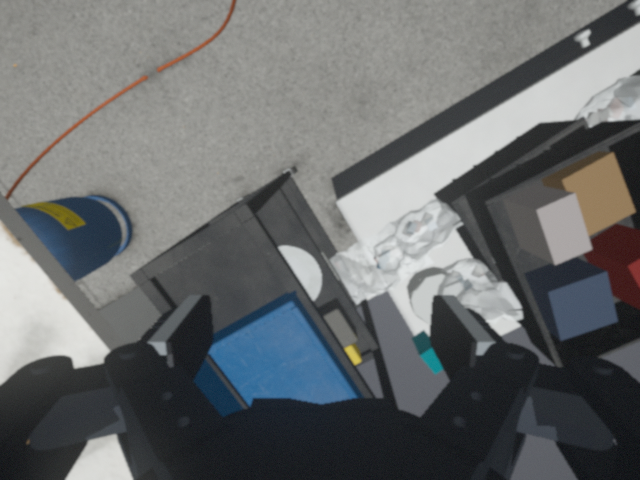

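The top view shows the plate near (348,240), the blank at (320,248), the recess at (350,239), the pivot at (358,216) and the pin at (381,243). The wrist view only shows things off to the side of the plate. Next I'll measure from the top view and check against a crop.

```bash
cat > m.py <<'E'
from h import *
im=cv2.imread("pics/top0.png")
g=im[170:310,270:425];hsv=cv2.cvtColor(im,cv2.COLOR_BGR2HSV);gray=cv2.cvtColor(im,cv2.COLOR_BGR2GRAY)
def blob(mask,x0,y0,r):
    m=np.zeros_like(mask);m[y0-r:y0+r,x0-r:x0+r]=mask[y0-r:y0+r,x0-r:x0+r]
    cs,_=cv2.findContours(m,cv2.RETR_EXTERNAL,cv2.CHAIN_APPROX_NONE);c=max(cs,key=cv2.contourArea)
    return c,cv2.fitEllipse(c)
bm=((hsv[...,0]<15)|(hsv[...,0]>165))&(hsv[...,1]>70)
c,e=blob(bm.astype(np.uint8)*255,320,248,14);print("blank",e)
b=ray("top",e[0],25)
pm=(gray<np.median(gray[225:250,335:365])*0.8).astype(np.uint8)*255
c,e2=blob(pm,350,239,12);print("pocket",e2); p=ray("top",e2[0],22)
print("blank",b.round(1),"pocket",p.round(1))
# screws of plate = corners direction check; pivot & pin
for n,uv,z in(("pivot",(358,216),34),("pin",(381.5,243.5),54)):print(n,ray("top",uv,z).round(1))
for n,uv in(("s1",(319,188)),("s2",(407,222)),("s3",(384,292)),("s4",(292,256))):print(n,ray("top",uv,22).round(1))
im2=cv2.imread("pics/side0.png");u=px("side",p).astype(int);print(u)
t=cv2.resize(g,None,fx=4,fy=4,interpolation=cv2.INTER_CUBIC)[:560,:620]
s=cv2.resize(im2[u[1]-70:u[1]+70,max(u[0]-85,0):u[0]+85],None,fx=3,fy=3)
cv2.imwrite("pics/crop0.png",t);cv2.imwrite("pics/crops.png",s)
E
python3 m.py
```

```text
blank ((319.6590576171875, 247.1934814453125), (11.0343599319458, 11.148085594177246), 82.3805923461914)
pocket ((349.1709289550781, 238.59104919433594), (14.710715293884277, 14.962443351745605), 11.650107383728027)
blank [525.1  20.9  25. ] pocket [541.6 -33.3  22. ]
pivot [581.6 -49.2  34. ]
pin [527.8 -89.9  54. ]
s1 [637.2  22.7  22. ]
s2 [ 572.7 -140.    22. ]
s3 [443.7 -96.   22. ]
s4 [509.1  71.7  22. ]
[329 274]
```

View pics/crop0.png

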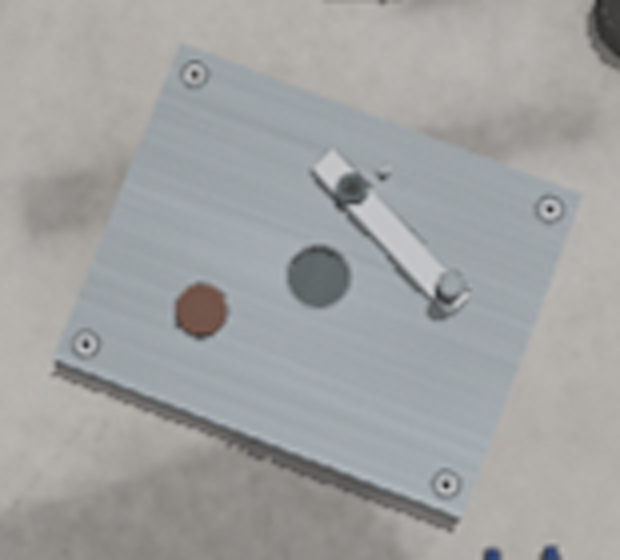

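The blank is at about (525,21) and the recess at (541.5,-34). The pivot and pin distances match the given 42 and 64 mm, with the plate yawed about -21.3° and the keeper at about 1 rad. I'll move over the plate and turn the tool so its y axis follows the push direction.

Call:
step_arm(
  series=[
    [-1.7, 1.75, 0, 1],
    [-3.4, 3.5, 0, 2],
    [-5, 5.2, 0, 3],
    [-6.7, 7, 0, 4],
    [-8.4, 8.8, 0, 5],
    [-10, 10.4, 0, 6],
    [-11.7, 12.2, 0, 7],
    [-13.4, 14, 0, 8],
    [-15.1, 15.7, 0, 9],
    [-16.8, 17.5, 0, 10],
    [-18.5, 19.2, 0, 11],
    [-20.3, 21.1, 0, 11.46],
  ],
  grip=16,
)

```text
clock: 1.15
position: [423.0, 167.8, 303.8]
tool_rot: [[0.958, 0.286, 0.0], [0.286, -0.958, -0.001], [-0.0, 0.001, -1.0]]
force: [0.9, 0.6, -0.2]
gripper_width: 16.1
```

Run:
```python
from h import *
s=read_state();R=s["tool_rot"];R=np.array(R);p=s["position"]
print(s["clock"],p,R.round(3).tolist(),s["joints"],s["gripper_width"])
x=R[:,0];a=np.degrees(np.arctan2(x[1],x[0]));print("yaw",a,"spin",(a-16.9)/5)
print("shift",(R.T@(np.array([540,-30,200])-p)/25).round(3))
```

```text
1.15 [423.04929034 167.78216618 303.8223769 ] [[0.958, 0.286, 0.0], [0.286, -0.958, -0.001], [-0.0, 0.001, -1.0]] [ 3.74768505e-01  8.44300800e-02  1.98104156e+00 -9.39592183e-04
  1.07640098e+00  8.51166273e-02] 16.10847785326335
yaw 16.621376205458564 spin -0.055724758908286987
shift [2.22  8.915 4.16 ]
```

Call:
step_arm(
  series=[
    [0.37, 1.5, 0.7, 0],
    [0.74, 3, 1.4, 0],
    [1.1, 4.5, 2.1, 0],
    [1.5, 6, 2.8, 0],
    [1.85, 7.5, 3.5, 0],
    [2.2, 8.9, 4.16, 0],
    [2.2, 8.9, 4.16, 0],
    [2.2, 8.9, 4.16, 0],
  ],
)

```text
clock: 1.82
position: [539.4, -31.5, 198.5]
tool_rot: [[0.959, 0.283, -0.002], [0.283, -0.959, -0.001], [-0.003, 0.0, -1.0]]
force: [-0.6, 0.9, 0.2]
gripper_width: 15.8
```

Run:
```python
from h import *
s=read_state();print(s["clock"],s["position"],s["gripper_width"])
im=snap("wrist","w1")
t=snap("top","top1")
for n,p in(("blank",(525,21,25)),("pocket",(541.5,-34,22)),("pivot",(581,-49,34)),("pin",(528,-90,54))):print(n,px("wrist",np.array(p,float)).round())
```

```text
1.8167 [539.37703548 -31.51814717 198.52257162] 15.805287795183153
blank [323. 163.]
pocket [323. 245.]
pivot [371. 286.]
pin [279. 331.]
```

View pics/w1.png

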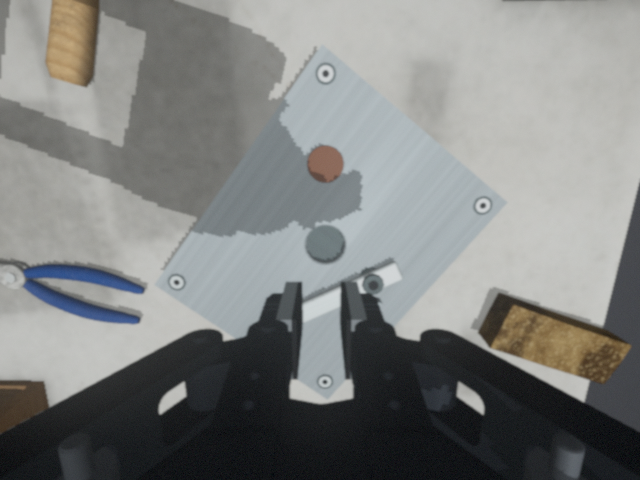

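The wrist view agrees with the top view within 2–3 px: blank (325,163), recess (325,243), pivot (373,285), all in line with the finger gap at about column 322. Now refining these.

Run:
```python
from h import *
im=cv2.imread("pics/w1.png");hsv=cv2.cvtColor(im,cv2.COLOR_BGR2HSV);gray=cv2.cvtColor(im,cv2.COLOR_BGR2GRAY)
def blob(mask,x0,y0,r):
    m=np.zeros(gray.shape,np.uint8);m[y0-r:y0+r,x0-r:x0+r]=mask[y0-r:y0+r,x0-r:x0+r]*255
    cs,_=cv2.findContours(m,cv2.RETR_EXTERNAL,cv2.CHAIN_APPROX_NONE);return cv2.fitEllipse(cv2.convexHull(max(cs,key=cv2.contourArea)))
eb=blob(((hsv[...,0]<18)|(hsv[...,0]>165))&(hsv[...,1]>70),325,163,26)
print(eb)
print(gray[243,295:356:2],gray[215:272:2,325])
for th in(85,95,105,115):
    try:print(th,blob(gray<th,325,246,23))
    except Exception as ex:print(ex)
s=read_state();R=np.array(s["tool_rot"]);p=np.array(s["position"])
for n,uv,z in(("blank",eb[0],25),("pocket",(325,243.5),22)):
    q=ray("wrist",uv,z);print(n,q.round(1),"tool",(R.T@(q-p)).round(1))
for n,uv,z in(("s",(325.5,73),22),("s",(483,205),22),("s",(176.5,282),22),("s",(324.5,381.5),22)):print(ray("wrist",uv,z).round(1))
```

```text
((324.80126953125, 163.419921875), (33.51390075683594, 34.715293884277344), 167.10354614257812)
[176 177 179 180 174 148 122 121 120 117 121 121 121 121 120 123 121 122
 121 120 120 121 118 114 100 140 182 187 182 181 181] [131 134 135 168 182 144 121 121 119 121 118 121 121 124 123 121 121 122
 118 120 120 116 105  87 128 172 181 182 180]
OpenCV(4.12.0) /io/opencv/modules/imgproc/src/shapedescr.cpp:361: error: (-201:Incorrect size of input array) There should be at least 5 points to fit the ellipse in function 'fitEllipseNoDirect'

95 ((325.9953308105469, 246.7007598876953), (29.371980667114258, 34.3690299987793), 74.90876007080078)
105 ((325.6587829589844, 246.7057647705078), (30.663490295410156, 35.477664947509766), 79.86771392822266)
115 ((325.78497314453125, 247.08799743652344), (30.127307891845703, 36.48323059082031), 80.29694366455078)
blank [526.6  21.1  25. ] tool [  2.9 -52.  174.9]
pocket [542.7 -32.2  22. ] tool [  3.1   3.7 177.9]
[511.   74.4  22. ]
[639.   25.1  22. ]
[447.4 -90.9  22. ]
[ 574.8 -140.4   22. ]
```

Push line and tool y already coincide, with the blank at tool (2.9,-52) and the recess at (3.1,3.7). Next: back off behind the blank, then descend to a tip height of about 24.5 mm.

Call:
step_arm(
  series=[
    [0.05, -1.2, 0, 0],
    [0.1, -2.4, 0, 0],
    [0.1, -3.6, 0.3, 0],
    [0.1, -3.6, 1, 0],
    [0.1, -3.6, 2, 0],
    [0.1, -3.6, 3, 0],
    [0.1, -3.6, 3.6, 0],
    [0.1, -3.6, 3.9, 0],
    [0.1, -3.6, 3.98, 0],
    [0.1, -3.6, 4.02, 0],
    [0.1, -3.6, 4.02, 0],
  ],
)

```text
clock: 2.83
position: [515.9, 57.9, 100.4]
tool_rot: [[0.958, 0.286, 0.0], [0.286, -0.958, -0.0], [0.0, 0.0, -1.0]]
force: [0.2, -0.3, -0.3]
gripper_width: 15.6
```

Run:
```python
from h import *
s=read_state();p=np.array(s["position"]);R=np.array(s["tool_rot"]);print(s["clock"],p,s["gripper_width"],s["force"])
a=snap("side","s2");snap("wrist","w2")
tip=p+R@[0,0,73];u=px("side",tip).astype(int);print(u,px("wrist",np.array([526,21,25.])),px("wrist",tip))
for x in(-8,8):print(x,px("side",p+R@[x,11,73]).round(1),px("wrist",p+R@[x,-11,73]).round(1))
c=cv2.resize(a[u[1]-60:u[1]+60,u[0]-80:u[0]+80],None,fx=4,fy=4,interpolation=cv2.INTER_CUBIC)
cv2.imwrite("pics/s2c.png",c);print("origin",u-[80,60])
```

```text
2.8333 [515.90852756  57.92076274 100.35892643] 15.59787641505835 [ 0.18802519 -0.26730714 -0.25294277]
[305 240] [318.29924561 374.70022332] [320.12098442 300.04715415]
-8 [304.9 246.1] [301.  275.8]
8 [311.3 242.5] [339.2 275.7]
origin [225 180]
```

View pics/s2c.png

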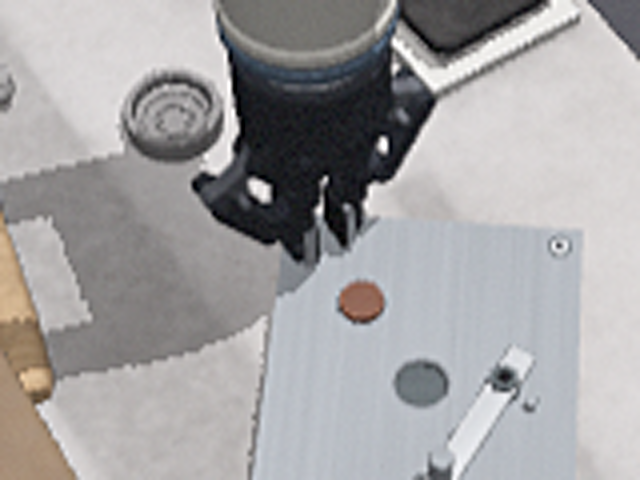

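View pics/w2.png

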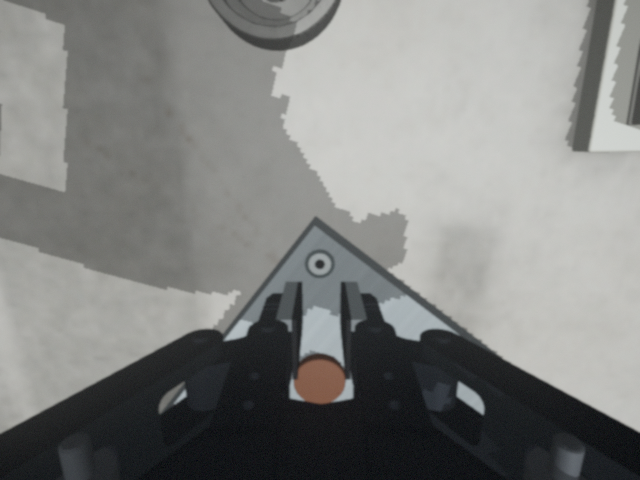

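The wrist view shows the blank centred in the gap (col 319.5 against finger mid-line 321.5). In the side view the tips hang close above the plate behind the blank. I'll lower a little more and push about 55 mm of the way.

Call:
step_arm(
  series=[
    [-0.01, 0, 0.1, 0],
    [-0.02, 0, 0.15, 0],
    [-0.02, 0, 0.15, 0],
    [-0.02, 0.3, 0.15, 0],
    [-0.02, 0.55, 0.15, 0],
    [-0.02, 0.8, 0.15, 0],
    [-0.02, 1.05, 0.15, 0],
    [-0.02, 1.3, 0.15, 0],
    [-0.02, 1.55, 0.15, 0],
    [-0.02, 1.8, 0.15, 0],
    [-0.02, 2.0, 0.15, 0],
    [-0.02, 2.1, 0.15, 0],
  ],
)

```text
clock: 3.93
position: [530.9, 6.4, 96.8]
tool_rot: [[0.959, 0.285, 0.001], [0.285, -0.959, -0.0], [0.001, 0.001, -1.0]]
force: [0.0, -0.1, 0.1]
gripper_width: 16.4
```

Run:
```python
from h import *
s=read_state();p=np.array(s["position"]);R=np.array(s["tool_rot"]);print(s["clock"],p,s["gripper_width"],s["force"])
a=snap("side","s3");w=snap("wrist","w3")
u=np.array([325,260])
A=cv2.resize(a[200:300,255:385],None,fx=4,fy=4,interpolation=cv2.INTER_CUBIC)[:400,:]
B=cv2.resize(w[250:450,260:380],None,fx=2,fy=2)
cv2.imwrite("pics/c3.png",np.hstack([A,B]))
print("pocket tool",(R.T@(np.array([542.4,-32.6,22])-p)).round(1))
```

```text
3.9333 [530.85798076   6.44150679  96.76027056] 16.367927801376638 [ 0.04071107 -0.08053533  0.12388544]
pocket tool [-0.1 40.7 74.8]
```

View pics/c3.png

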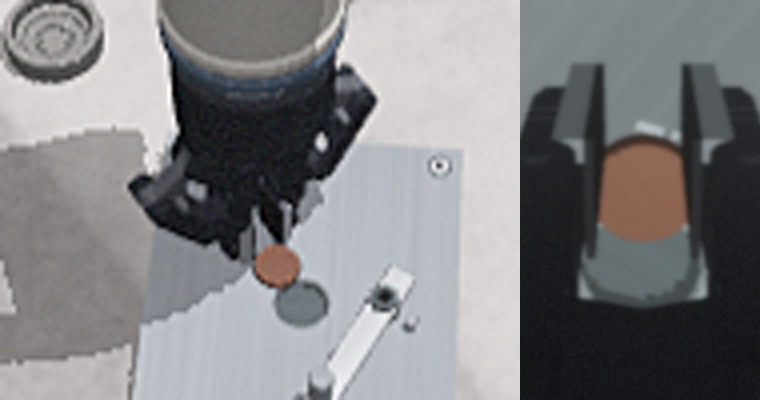

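The blank sits in the finger cradle, laterally aligned with the recess: blank column about 643 against recess column about 645 in the right crop. Next I'll compute the remaining distance.

Run:
```python
from h import *
s=read_state();p=np.array(s["position"]);R=np.array(s["tool_rot"])
for n,uv,z in(("blank near",(322,250+138/2),28),("blank far",(322,250+242/2),28),("pocket far",(322,250+301/2),22)):
    print(n,(R.T@(ray("wrist",uv,z)-p)).round(1))
for n,uv,z in(("blank",(255+277/4,200+264/4),28),("pocket",(255+303/4,200+303/4),22)):print(n,(R.T@(ray("side",uv,z)-p)).round(1))
```

```text
blank near [ 0.6  6.4 68.8]
blank far [ 0.6 31.3 68.8]
pocket far [ 0.6 51.3 74.8]
blank [-0.5 21.2 68.8]
pocket [-0.2 44.9 74.8]
```

Call:
step_arm(
  series=[
    [0, 0.12, 0, 0],
    [0, 0.24, 0, 0],
    [0, 0.36, 0, 0],
    [0, 0.46, 0, 0],
    [0, 0.54, 0, 0],
    [0, 0.62, 0, 0],
    [0, 0.7, 0, 0],
    [0, 0.76, 0, 0],
    [0, 0.8, 0, 0],
    [0, 0.8, 0, 0],
  ],
)

```text
clock: 4.87
position: [536.5, -12.6, 96.8]
tool_rot: [[0.959, 0.285, 0.001], [0.285, -0.959, -0.0], [0.001, 0.001, -1.0]]
force: [0.2, 0.1, -0.2]
gripper_width: 16.5
```

```bash
cat > v.py <<'E'
from h import *
import sys
k=sys.argv[1]
s=read_state();p=np.array(s["position"]);print(s["clock"],p,s["gripper_width"],s["force"])
a=snap("side","s"+k);w=snap("wrist","w"+k)
A=cv2.resize(a[200:300,255:385],None,fx=4,fy=4,interpolation=cv2.INTER_CUBIC)
B=cv2.resize(w[250:450,260:380],None,fx=2,fy=2)
cv2.imwrite(f"pics/c{k}.png",np.hstack([A,B]))
E
python3 v.py 4
```

```text
4.8667 [536.50432616 -12.5747825   96.75629442] 16.513866412604823 [ 0.17262486  0.09913478 -0.21427148]
```

View pics/c4.png

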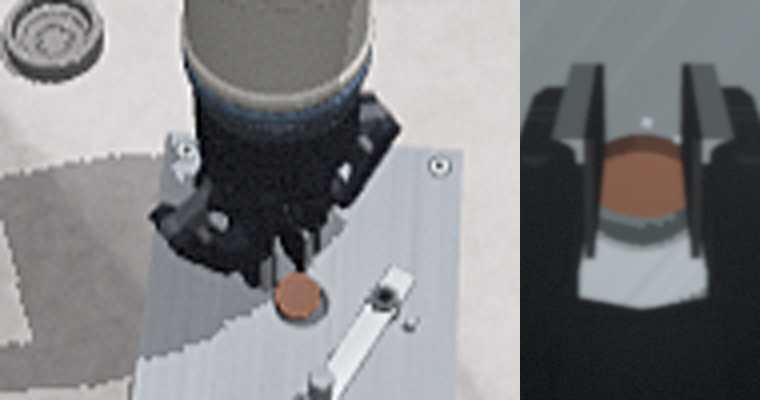

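The blank is tipping nose-down into the recess; its rear side is visible and a far gap remains. I'll push a few millimetres further, slowly.

Call:
step_arm(
  series=[
    [0, 0.06, 0, 0],
    [0, 0.12, 0, 0],
    [0, 0.16, 0, 0],
    [0, 0.2, 0, 0],
    [0, 0.2, 0, 0],
  ],
)

```text
clock: 5.38
position: [537.9, -17.4, 96.8]
tool_rot: [[0.959, 0.285, 0.001], [0.285, -0.959, -0.0], [0.001, 0.001, -1.0]]
force: [-0.5, -0.4, -0.0]
gripper_width: 15.9
```

```bash
python3 v.py 5
cat > b.py <<'E'
from h import *
import sys
for n in("side","wrist"):
    for k in sys.argv[1:]:
        hsv=cv2.cvtColor(cv2.imread(f"pics/{n[0]}{k}.png"),cv2.COLOR_BGR2HSV)
        m=(((hsv[...,0]<18)|(hsv[...,0]>165))&(hsv[...,1]>70)).astype(np.uint8)
        x0,x1,y0,y1=(310,345,255,290) if n=="side" else (285,360,290,400)
        z=np.zeros_like(m);z[y0:y1,x0:x1]=m[y0:y1,x0:x1]
        _,_,st,ce=cv2.connectedComponentsWithStats(z);
        if len(st)>1:
            i=1+np.argmax(st[1:,4]);print(n,k,st[i],ce[i].round(1))
E
python3 b.py 3 4 5
```

```text
5.3833 [537.93875574 -17.39101613  96.770456  ] 15.914696310954035 [-0.50844035 -0.42691438 -0.0194548 ]
side 3 [319 261  11  11  91] [323.8 266.2]
side 4 [324 268  11  12 103] [329.  273.7]
side 5 [324 270  12  11 100] [329.5 275.2]
wrist 3 [ 298  318   47   53 1975] [321.  344.5]
wrist 4 [ 299  318   45   40 1500] [321.1 338.3]
wrist 5 [ 300  308   43   46 1655] [321.  330.8]
```

View pics/c5.png

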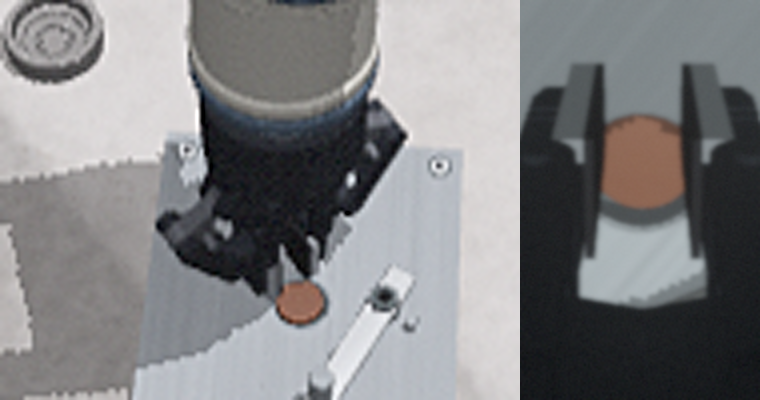

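The blank now lies flat in the recess, with no rear side visible and a thin even gap round it. I'll rise, shut the fingers, and go above a spot behind the pin for a look.

Call:
step_arm(
  series=[
    [0, -0.1, -0.5, 0],
    [0, -0.1, -1.5, 0],
    [0, 0, -2.6, 0],
    [-0.4, 1.2, -2.6, 0],
    [-0.8, 2.4, -2.6, 0],
    [-1.06, 3.6, -2.6, 0],
    [-1.06, 3.76, -2.6, 0],
    [-1.06, 3.76, -2.6, 0],
    [-1.06, 3.76, -2.6, 0],
  ],
  grip=16,
)

```text
clock: 6.23
position: [539.1, -114.7, 162.2]
tool_rot: [[0.959, 0.284, 0.001], [0.284, -0.959, -0.0], [0.001, 0.0, -1.0]]
force: [0.0, -0.2, -0.3]
gripper_width: 16.2
```

Call:
step_arm(
  series=[
    [0, 0, 0, 0],
    [0, 0, 0, 0],
    [0, 0, 0, 0],
    [0, 0, 0, 0],
  ],
  grip=0,
)

```text
clock: 6.57
position: [539.1, -113.9, 162.3]
tool_rot: [[0.959, 0.285, 0.001], [0.285, -0.959, 0.0], [0.001, 0.0, -1.0]]
force: [-0.7, 0.9, 0.4]
gripper_width: -0.2
```

Run:
```python
from h import *
s=read_state();p=np.array(s["position"]);print(s["clock"],p,s["gripper_width"])
w=snap("wrist","w6");R=np.array(s["tool_rot"])
for n,q in(("pocket",(542.4,-32.6,22)),("pin top",(531.1,-87.3,54)),("pin base",(531.1,-87.3,30)),("pivot",(581.5,-47.9,34))):print(n,px("wrist",np.array(q)).round(1),(R.T@(np.array(q)-p)).round(1))
hsv=cv2.cvtColor(w,cv2.COLOR_BGR2HSV);m=(((hsv[...,0]<18)|(hsv[...,0]>165))&(hsv[...,1]>70)).astype(np.uint8)
u=px("wrist",np.array([542.4,-32.6,22])).astype(int);z=np.zeros_like(m);z[max(u[1]-30,0):u[1]+30,u[0]-30:u[0]+30]=m[max(u[1]-30,0):u[1]+30,u[0]-30:u[0]+30]
cs,_=cv2.findContours(z,cv2.RETR_EXTERNAL,cv2.CHAIN_APPROX_NONE);c=max(cs,key=cv2.contourArea);e=cv2.fitEllipse(c);print(e,ray("wrist",e[0],21).round(1))
```

```text
6.5667 [ 539.07522319 -113.89122041  162.25071156] -0.2021453717515969
pocket [368.2 120.1] [ 26.2 -77.  140.3]
pin top [320.3 219.7] [ -0.2 -27.8 108.2]
pin base [320.3 211.1] [ -0.2 -27.8 132.2]
pivot [431.2 169.2] [ 59.4 -51.2 128.3]
((368.3741760253906, 120.61388397216797), (40.69419479370117, 42.39872741699219), 34.67315673828125) [542.7 -32.8  21. ]
```

View pics/w6.png

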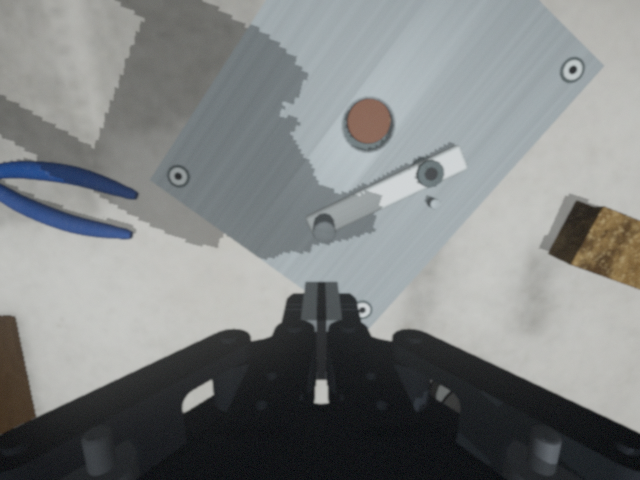

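The blank measures (542.7,-32.8), centred and 24 mm across, so it is seated. The pin top is at (324,231), about 5 mm nearer the fingers than computed, so I'll back off 5 mm before descending. Then I'll push along the pin's arc.

Call:
step_arm(
  series=[
    [0, 0.25, 0.3, 0],
    [0, 0.25, 1, 0],
    [0, 0.25, 1.7, 0],
    [0, 0.25, 2.05, 0],
    [0, 0.25, 2.05, 0],
    [0, 0, 2.05, 0],
    [0, -0.2, 2.05, 0],
    [-0.08, -0.5, 2.05, 0],
    [-0.14, -0.8, 2.05, 0],
    [-0.18, -1.1, 2.05, 0],
    [-0.2, -1.4, 2.05, 0],
    [-0.18, -1.6, 2.05, 0],
  ],
)

```text
clock: 7.62
position: [522.9, -75.9, 111.3]
tool_rot: [[0.959, 0.285, 0.001], [0.285, -0.959, 0.0], [0.001, 0.0, -1.0]]
force: [-0.6, -1.4, -0.4]
gripper_width: 0.1
```

Run:
```python
from h import *
s=read_state();p=np.array(s["position"]);R=np.array(s["tool_rot"]);print(s["clock"],p,s["force"])
print("from lookout pose",(R.T@(p-[539.08,-113.89,162.25])).round(1))
w=snap("wrist","w7");a=snap("side","s7")
A=cv2.resize(a[210:320,255:385],None,fx=4,fy=4,interpolation=cv2.INTER_CUBIC)
B=w[60:500,220:460];B=cv2.copyMakeBorder(B,0,440-B.shape[0],0,0,cv2.BORDER_CONSTANT)
cv2.imwrite("pics/c7.png",np.hstack([A,B]))
```

```text
7.6167 [522.91198056 -75.93282989 111.25430877] [-0.56570215 -1.43619474 -0.39747172]
from lookout pose [ -4.7 -41.   51. ]
```

View pics/c7.png

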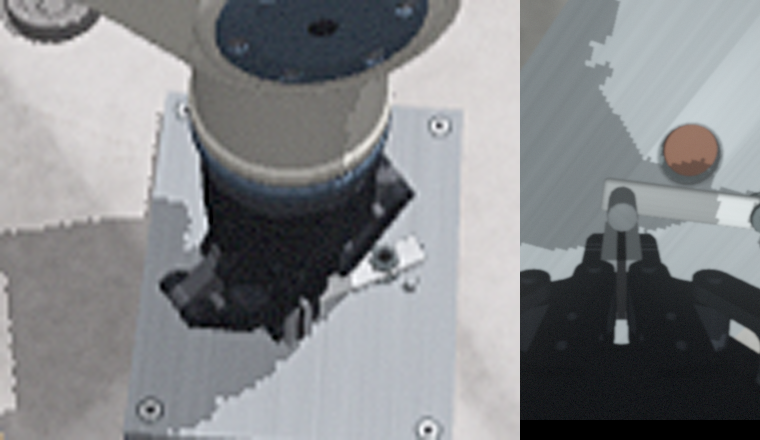

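The pin is centred on the closed fingertips and moving with them (force about 1.5 N), and the blank is still seated. I'll continue along the arc to the stop.

Call:
step_arm(
  series=[
    [0.04, -0.2, 0, 0],
    [0.12, -0.46, 0, 0],
    [0.22, -0.72, 0, 0],
    [0.29, -0.86, 0, 0],
    [0.36, -0.98, 0, 0],
    [0.42, -1.08, 0, 0],
    [0.48, -1.15, 0, 0],
    [0.5, -1.2, 0, 0],
    [0.5, -1.2, 0, 0],
  ],
)

```text
clock: 8.47
position: [526.9, -43.4, 111.2]
tool_rot: [[0.958, 0.285, 0.001], [0.285, -0.958, 0.0], [0.001, -0.0, -1.0]]
force: [-0.5, -0.3, 1.1]
gripper_width: -0.2
```

```bash
cat > k.py <<'E'
from h import *
import sys
s=read_state();p=np.array(s["position"]);R=np.array(s["tool_rot"]);print(s["clock"],p,s["force"])
print("from lookout pose",(R.T@(p-[539.08,-113.89,162.25])).round(1))
print("closed pin should show at",px("wrist",np.array([521.9,-24.7,54])).round(),"pivot",px("wrist",np.array([581.5,-47.9,34])).round())
snap("wrist","w"+sys.argv[1])
E
python3 k.py 8
```

```text
8.4667 [526.91265726 -43.40138701 111.18161498] [-0.46137232 -0.31557161  1.0916597 ]
from lookout pose [  8.4 -71.   51.1]
closed pin should show at [322. 270.] pivot [433. 337.]
```

Call:
step_arm(
  series=[
    [0.03, -0.04, 0, 0],
    [0.06, -0.08, 0, 0],
    [0.08, -0.1, 0, 0],
    [0.08, -0.1, 0, 0],
  ],
)

```text
clock: 8.85
position: [527.3, -41.9, 111.1]
tool_rot: [[0.958, 0.287, -0.001], [0.287, -0.958, -0.002], [-0.001, 0.002, -1.0]]
force: [-1.8, -12.5, 1.9]
gripper_width: 0.0
```

At 12.5 N the bar is on its stop. I'll back off, rise, and check.

Call:
step_arm(
  series=[
    [0, 0.4, 0, 0],
    [0, 1.0, 0, 0],
    [0, 1.2, -0.5, 0],
    [0, 1.2, -1.5, 0],
    [0, 1.6, -2.8, 0],
    [0, 2, -4, 0],
    [0, 2, -4, 0],
    [0, 2, -4, 0],
    [0, 2, -4, 0],
  ],
)

```text
clock: 9.6
position: [541.4, -89.8, 210.8]
tool_rot: [[0.958, 0.286, -0.001], [0.286, -0.958, -0.001], [-0.001, 0.001, -1.0]]
force: [-0.2, 0.4, -1.0]
gripper_width: -0.2
```

```bash
python3 k.py 9
python3 - <<'E'
from h import *
w=cv2.imread("pics/w9.png");a=snap("side","s9");t=snap("top","t9")
for n,q in(("closed pin",(521.9,-24.7,54)),("pocket",(542.4,-32.6,22))):
    for c in("wrist","side"):print(n,c,px(c,np.array(q)).round())
A=cv2.resize(a[210:320,255:385],None,fx=3,fy=3,interpolation=cv2.INTER_CUBIC)
B=w[:330,140:540];cv2.imwrite("pics/c9.png",np.hstack([A,B]))
E
```

```text
9.6 [541.36116449 -89.75074529 210.81009418] [-0.24909793  0.42591623 -0.98318392]
from lookout pose [  9.  -22.4 -48.6]
closed pin should show at [321. 138.] pivot [395. 198.]
closed pin wrist [322. 139.]
closed pin side [319. 266.]
pocket wrist [347. 159.]
pocket side [330. 274.]
```

View pics/c9.png

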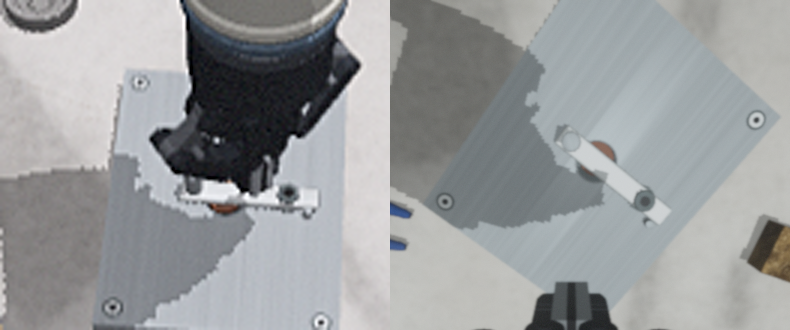

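The pin shows at about (321,141) against a predicted (321,138) when closed. The bar lies across the blank, and the tips are about 138 mm up, clear of everything.

```bash
python3 -c "from bench import hand_in; print(hand_in())"
```

```text
the job is handed in; nothing more can be done
None
```

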